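# Clear and tip up a gear-case cover for inspection

## Robot

A 6-joint arm with a two-finger parallel gripper is mounted at the origin on the work surface. World frame = base frame: x ahead of the robot, y to its left, z up, the work surface at z = 0. Lengths are in m, angles in rad, forces in N, time in s.
With the tool pointing down it reaches from about 0.3 to 1 m from the base axis. Payload 5.1 kg.
Tool frame: the origin (TCP) lies on the centre line of the jaws, within the pads' length; the fingertips stand 19 mm ahead of it and the grasp point (between the pads) is the TCP; z points along the fingers, y is the line along which they close (so a half turn about z gives the same grasp; the last joint's range is limited). The gripper opens to 95 mm and grips with 3 to 60 N. Pads are 20 mm wide; open, the fingers measure 119 mm over their backs; the gripper's body (75 mm by 180 mm) begins 59 mm behind the grasp point.
Start: joints at [1.031, 0.124, 1.65, -0, 1.367, -0.083], TCP at [0.287, 0.583, 0.234] pointing down, gripper open.
Joint ranges: [-2.61, 2.61], [-1.02, 2.33], [0.03, 2.71], [-1.35, 4.49], [0.32, 2.68], [-2.91, 2.91]. Speed limits (rad/s): [2.57, 2.57, 3.14, 3.14, 3.14, 3.14].

## Interface

Orientations are given as a unit quaternion [w, x, y, z].
In Python, from workcell import status, viewer, env gives the robot as it stands.
- The arm moves only by the tool move_arm, never from a script. Its argument "increments" is a list that holds one entry, the list of rows, each a list of 4 numbers: the shift along the world's x, y, z in m, then the turn about the world's z in rad. In form: [[[dx, dy, dz, roll], ...]]. A call has 1 to 8 rows; each row is the pose to reach, as a shift and turn from the pose commanded when the call began; what a row does not reach only later rows make up. A row lasts 1/8 s, in which the tool goes at most 62.5 mm and 10.7 degrees, less where a joint would pass 70% of its speed; a pose out of reach is approached as far as the arm can. A call with a gripper value outside its range is refused whole. "fingers" is the closure, from -1 (fully open) to 1 (shut), set as the call begins (left out, the last holds). The fingers move at their own pace and stop on an object; "newtons" is the grip in N (left out, the last holds). Time passes only in rows, so rows that repeat a pose let the fingers close. It gives the time, the measured TCP pose, the force, the opening and the grip force at its end, in the units of the state.
- status.read_state(): the state, without advancing time (a new reading comes with each control period).
- viewer.read_camera(name): name is "side" or "top"; returns the picture (480x640x3 uint8, red, green, blue); there is no depth.
- viewer.camera_info(name): a dict with "vertical_fov" (degrees; the focal length in pixels is half the picture's height over the tangent of half this angle, whatever the lens; pixels are square), "cx", "cy" (the principal point, pixels), "k1" (the pictures are not rectified: a ray, as slopes to the right and down, at radius r is drawn at 1 + k1 r^2 times it, then the intrinsics apply), "R" (3x3) and "t" (3): a world point X has camera coordinates R X + t. Camera axes: x right, y down, z forward; pixel columns grow to the right and rows downward; lengths in m; the calibration is good to about 2 mm. A picture is of the moment at which its call begins. camera_info takes no time and is no camera call.
- env.job_done(): hands the job in; it is judged then, once.
Trained networks look in the newest picture that a camera, given by its name, has taken for a name from the list of things; names that differ only in an ending like _2 or _b are one class to them, and where a whole thing is asked for, a point or a joint stands for the part that bears it (a point fixed in the world has none). Each returns a list of dicts, best first, with "score" (0 to 1); they miss things now and then, are a little off and sometimes report something else, mostly with a low value. They report only what shows in the picture. A call takes as long as a camera call.
- viewer.spot_in(camera, name): "bbox" ([left, top, right, bottom] in pixels, round what is visible of it).
- viewer.mark_of(camera, name): "centre" ([column, row] in pixels: a listed point, or the origin of a listed thing).
The state is a dict: "t": time; "joint_pos": joint angles; "qvel": joint speeds; "joint_efforts": joint torques, N m; "tcp_pos": TCP position; "orientation": TCP orientation; "force": force on the tool from outside, world axes, zero at the start; "wrist_torque": the same for the moment, N m; "opening": finger opening in m; "grasp_force": force on a finger pad.
Only numpy, scipy, OpenCV 4.12 (cv2) and the standard library are available. Lean on these libraries where they do the work, as an engineer would, in place of code of your own. Each camera call takes 0.05 s, during which the arm holds its last target. There are 200 camera calls.

## Task

Get the red gear-case cover ready for inspection. First take the spanner that lies on it and hang it by its ring on the free orange peg of the tool rack; then slide the cover against the backrest of its stand and tip it up so that it stands on its long edge on the deck, leaning back against the backrest near its middle. Do not let the cover fall or slam, and leave all the other loose things where they are.

Things in the scene. Friction and masses are not known exactly. Their poses are not given: they have to be found in the camera images.
- stand: fixed stand: dark wooden deck, top 60 mm high, 220 mm wide (y), from x = -55 mm (its open edge) to +115 mm, on blue runners. A blue backrest plate 200 mm wide, 62 mm high, rises from the deck along x = +75 mm and leans back 10 degrees towards +x. Origin on the table; x points from the open edge to the backrest (about to the robot's left), z up
- stop_line (a point): middle of the line where the backrest's front face meets the deck top (stand frame x = 75, y = 0, z = 60 mm)
- cover: loose red plate 160 (x) by 180 (y) by 12 mm thick (z), about 0.75 kg. Starts flat on the deck, its +x edge 3 to 40 mm short of the backrest, its -x edge overhanging the deck's open edge by 35 to 65 mm; tipped up about its +x edge, its upper face ends against the backrest. Origin: centre of its underside
- spanner: loose steel ring spanner 170 mm long lying on the cover, 0.22 kg: at +x a ring (46 mm outside, 30 mm hole, 12 mm thick), at -x an open jaw 34 mm wide, 16 mm high; between x = -55 and +42 mm a straight shank 16 mm wide, 8 to 16 mm above the spanner's underside. Origin: on the underside plane near mid length
- spanner_ring (a point): centre of the spanner's ring hole (spanner frame x = 65, y = 0, z = 6 mm); the hole's axis is the spanner's z
- rack: fixed grey tool rack: foot 150 x 180 x 12 mm, two posts carrying a cross bar 180 mm wide from 210 to 260 mm high, front face at x = +52 mm. Three pegs 235 mm up: the middle one orange and free, the short ones at y = -62 and +62 mm carry tools that belong there. Origin: centre of the foot on the table; x points from the pegs to the bar, z up
- peg_root (a point): where the axis of the free orange peg leaves the bar; the peg is a 10 mm round bar, 60 mm long, sloping up 50 degrees above level, away from the bar
- peg_tip (a point): the free upper end of the orange peg (on its axis)
- bearing: loose bearing ring, steel, 80 mm diameter, 22 mm high, hole 40 mm; bystander, to be left alone; origin: centre of its underside
- cleaner: loose white bottle with red cap, 64 mm diameter, 170 mm high; bystander; origin: centre of its underside
- grease_can: loose steel can with yellow label, 72 mm diameter, 100 mm high; bystander; origin: centre of its underside
- carton: loose cardboard box 85 x 110 x 45 mm; bystander; origin: centre of its underside
- mug: loose blue ceramic cup, 76 mm diameter, 90 mm high; bystander; origin: centre of its underside
- flange: loose steel flange, 84 mm diameter disc with a hub, 44 mm high; bystander; origin: centre of its underside
- brush: loose cleaning brush with orange handle, 160 mm long, lying on the table; bystander; origin: middle of its underside

How it is judged:
On the way, in this order (a step that is already met when the one before it is completed fails the run):
1. the spanner hangs by its ring on the orange peg, let go, while the cover still lies flat (distance between spanner_ring and peg_root below 0.045 m and height (world z) of spanner above 0.1 m and contact force between spanner and rack above 0.3 N and contact force between the fingers and spanner below 0.05 N and angle between cover's own z axis and vertical below 0.15 rad), for 0.2 s.
2. the cover stands on its long edge against the backrest, let go (angle between cover's own z axis and vertical between 1.62 and 1.97 rad and angle between cover's own y axis and vertical between 1.5 and 1.64 rad and z of cover in the frame of stand between 0.13 and 0.15 m and x of cover in the frame of stand between 0.055 and 0.1 m and y of cover in the frame of stand between -0.05 and 0.05 m and contact force between the fingers and cover below 0.05 N), for 0.2 s.
At the end, for the whole second after the job is handed in: The spanner hangs by its ring on the orange peg (ring centre within 45 mm of its root); the cover stands on its 180 mm edge on the deck, leaning back 3 to 22 degrees against the backrest, edge level within 4 degrees, within 50 mm of the middle; both released and at rest (all of step 2 and distance between spanner_ring and peg_root below 0.045 m and height (world z) of spanner above 0.1 m and contact force between spanner and rack above 0.3 N and contact force between the fingers and spanner below 0.05 N and linear speed of cover below 0.02 m/s and linear speed of spanner below 0.03 m/s); the robot touches nothing.
It fails at once if a bystander was moved by more than 25 mm (distance of any of bearing, cleaner, grease_can, carton, mug, flange, brush from where it was at the start of the episode above 0.025 m).
It fails at once if the cover slammed or fell (its turning rate passed 3 rad/s) (angular speed of cover above 3 rad/s).
It fails at once if the cover fell off its stand (height (world z) of cover below 0.04 m).
It also fails if it takes over 72 s, if anything falls off the work surface, if the arm or the gripper's body presses on something with over 40 N, if the wrist force passes 120 N, or if a joint passes its speed limit or range.

## Working session

There is one attempt and no reset: what is moved stays moved. The work goes in short steps, Python scripts to look and compute and a tool call to move; the robot and the scene stay as the last step left them, time stands still between calls to the robot, and variables do not carry over. Pictures are saved under pics/ and viewed, at most 10 in all, crops included, and the job is handed in when it is done.

Besides the shell and the picture viewer there is one more tool, called after "Emit:" in YAML: its name, and indented under it one key for each argument. move_arm: Moves the arm, as the interface text tells. Its arguments: {"type":"object","properties":{"increments":{"type":"array"},"fingers":{"type":"number"},"newtons":{"type":"number"}},"required":["increments"]}

```bash
mkdir -p pics
cat > h.py <<'E'
import numpy as np, cv2
from workcell import status, viewer, env
def cam(n):
    c=viewer.camera_info(n); f=240/np.tan(np.radians(c["vertical_fov"])/2)
    return f,c["cx"],c["cy"],c["k1"],np.array(c["R"]),np.array(c["t"])
def ray(n,uv):
    f,cx,cy,k1,R,t=cam(n); d=np.array([(uv[0]-cx)/f,(uv[1]-cy)/f]); s=d.copy()
    for _ in range(30): s=d/(1+k1*(s@s))
    v=R.T@np.array([*s,1]); return -R.T@t, v/np.linalg.norm(v)
def onz(n,uv,z):
    o,v=ray(n,uv); return o+v*(z-o[2])/v[2]
def proj(n,X):
    f,cx,cy,k1,R,t=cam(n); p=R@np.array(X)+t; s=p[:2]/p[2]; s=s*(1+k1*(s@s)); return np.array([f*s[0]+cx,f*s[1]+cy])
def tri(u1,u2):
    o1,v1=ray("top",u1);o2,v2=ray("side",u2)
    A=np.stack([v1,-v2],1); s=np.linalg.lstsq(A,o2-o1,rcond=None)[0]
    a=o1+s[0]*v1;b=o2+s[1]*v2; return (a+b)/2,np.linalg.norm(a-b)
def shot(n,fn): 
    im=np.array(viewer.read_camera(n)); cv2.imwrite("pics/"+fn,im[:,:,::-1]); return im
E
python3 - <<'E'
from h import *
np.set_printoptions(precision=4,suppress=True)
for n in("top","side"):
    shot(n,n+"0.png"); f,cx,cy,k1,R,t=cam(n); print(n,f,cx,cy,k1,-R.T@t,R[2])
    for o in ["stand","stop_line","cover","spanner","spanner_ring","rack","peg_root","peg_tip","bearing","cleaner","grease_can","carton","mug","flange","brush"]:
        r=viewer.mark_of(n,o); print(o,[(np.round(x["centre"],1).tolist(),round(x["score"],2)) for x in r[:2]])
print(status.read_state())
E
```

```text
top 546.3263706916074 318.2729819325917 237.6032068954734 -0.03788408471490181 [0.4269 0.0346 1.4147] [ 0.1237  0.0005 -0.9923]
stand []
stop_line [([216.4, 240.8], 0.87), ([246.4, 266.3], 0.36)]
cover [([261.1, 240.1], 0.68)]
spanner [([343.3, 268.2], 0.75), ([266.7, 243.4], 0.68)]
spanner_ring [([246.2, 267.4], 0.86)]
rack [([246.2, 262.6], 0.65), ([410.1, 258.4], 0.6)]
peg_root [([430.5, 227.3], 0.86)]
peg_tip [([434.5, 242.4], 0.81)]
bearing [([343.3, 270.6], 0.74)]
cleaner [([166.6, 293.1], 0.66)]
grease_can [([164.0, 249.7], 0.96)]
carton [([316.2, 200.0], 0.67)]
mug [([166.3, 219.1], 0.67)]
flange [([458.9, 212.5], 0.6)]
brush [([331.5, 301.1], 0.76)]
side 463.2647753206683 315.9484884582894 240.884507819951 -0.12070034278196427 [ 0.4825 -0.6419  0.861 ] [ 0.0817  0.7013 -0.7082]
stand []
stop_line [([314.6, 200.2], 0.94)]
cover [([321.7, 230.7], 0.63)]
spanner [([313.8, 230.6], 0.61)]
spanner_ring [([292.6, 224.2], 0.94)]
rack [([331.4, 387.5], 0.63)]
peg_root [([357.3, 316.0], 0.55)]
peg_tip [([336.4, 298.4], 0.59)]
bearing [([300.7, 318.6], 0.98)]
cleaner [([261.5, 194.3], 0.93), ([407.9, 434.5], 0.32)]
grease_can [([296.7, 187.6], 0.68)]
carton [([374.2, 284.9], 0.7)]
mug [([321.0, 190.9], 0.86)]
flange [([408.9, 433.2], 0.74)]
brush [([267.2, 312.4], 0.96)]
{'t': 1.6, 'joint_pos': array([ 1.0314,  0.1238,  1.6503,  0.    ,  1.3675, -0.0826]), 'qvel': array([ 0.0009, -0.0011,  0.0005, -0.0006,  0.0002,  0.0001]), 'joint_efforts': array([  0.0005, -41.7562, -36.0224,   0.0775,   0.0429,   0.    ]), 'tcp_pos': array([0.2867, 0.5833, 0.2336]), 'orientation': array([-0.    ,  0.2264,  0.974 , -0.    ]), 'force': array([ 0.1863, -0.6953,  0.122 ]), 'wrist_torque': array([-0.0383,  0.0015,  0.0101]), 'grasp_force': 0.0, 'opening': 0.09507449424982041}
```

View pics/top0.png

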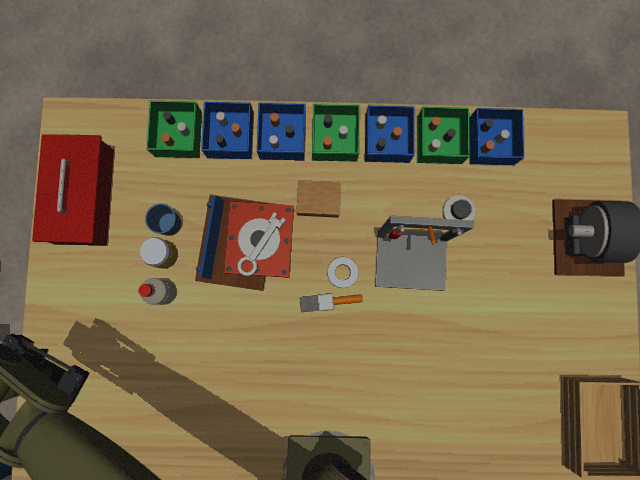

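View pics/side0.png

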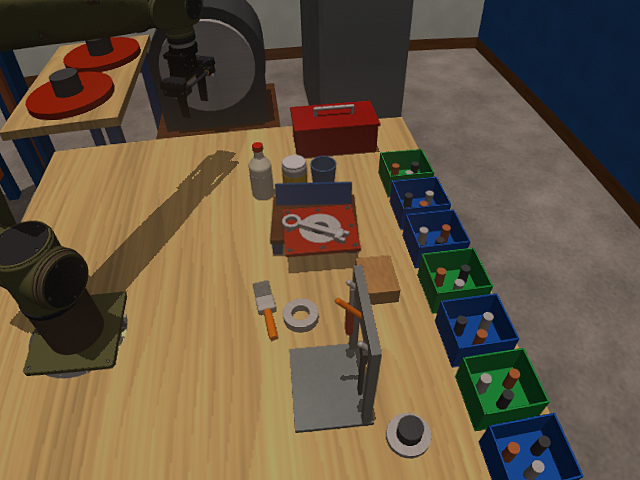

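Run:
```python
from h import *
np.set_printoptions(precision=4,suppress=True)
for k,a,b in [("stop",(216.4,240.8),(314.6,200.2)),("ring",(246.2,267.4),(292.6,224.2)),("root",(430.5,227.3),(357.3,316)),("tip",(434.5,242.4),(336.4,298.4)),("cover",(261.1,240.1),(321.7,230.7)),("spanner",(266.7,243.4),(313.8,230.6))]:
    print(k,*tri(a,b), onz("top",a,.078))
```

```text
stop [0.585  0.287  0.0743] 0.009814254171830817 [0.5797 0.2863 0.078 ]
ring [0.5202 0.2117 0.0671] 0.0073882446021336185 [0.5158 0.2102 0.078 ]
root [ 0.5997 -0.2084  0.2397] 0.003973886358536059 [ 0.6257 -0.242   0.078 ]
tip [ 0.5627 -0.2063  0.2904] 7.551489043631433e-05 [ 0.5883 -0.2518  0.078 ]
cover [0.5891 0.1772 0.0669] 0.007535791137370287 [0.584 0.176 0.078]
spanner [0.5733 0.1612 0.0862] 0.0037945183316733955 [0.5762 0.162  0.078 ]
```

The top view shows the stand at around (245,243), with its backrest on the left, and the spanner ring at (247,266) with the jaw at (279,219). The rack is at (425,250), its orange peg running from about (430,228) to (434,242). The side view agrees: ring at (291,221), peg from (358,315) to (336,299). Next I'll refine these positions with colour segmentation.

```bash
cat > m.py <<'E'
from h import *
np.set_printoptions(precision=4,suppress=True)
T=cv2.imread("pics/top0.png");S=cv2.imread("pics/side0.png")
def msk(im,lo,hi,box):
    h=cv2.cvtColor(im,cv2.COLOR_BGR2HSV); m=cv2.inRange(h,lo,hi); k=np.zeros_like(m); x0,y0,x1,y1=box; k[y0:y1,x0:x1]=m[y0:y1,x0:x1]; return k
for n,im,b in(("top",T,(215,190,305,285)),("side",S,(270,190,370,265))):
    m=msk(im,(0,150,90),(8,255,255),b)|msk(im,(174,150,90),(180,255,255),b)
    c=max(cv2.findContours(m,0,2)[0],key=cv2.contourArea)
    hull=cv2.convexHull(np.vstack([c]))[:,0,:].astype(float)
    W=np.array([onz(n,p,.072)[:2] for p in hull]).astype(np.float32)
    r=cv2.minAreaRect(W*1000); print(n,"cover rect mm",r, cv2.boxPoints(r).tolist())
for n,im,b in(("top",T,(422,220,442,250)),("side",S,(328,290,366,325))):
    m=msk(im,(8,150,90),(20,255,255),b); p=np.argwhere(m)[:,::-1].astype(float); c=p.mean(0); u=np.linalg.svd(p-c,full_matrices=False)[2][0]; s=(p-c)@u
    print(n,"peg",len(p),c,u,c+u*s.min(),c+u*s.max())
def tile(im,x0,y0,w,h): return cv2.resize(im[y0:y0+h,x0:x0+w],(400,300),interpolation=cv2.INTER_CUBIC)
M=np.vstack([np.hstack([tile(T,190,190,120,90),tile(S,260,175,120,90)]),np.hstack([tile(T,370,200,120,90),tile(S,310,260,100,75)])])
cv2.imwrite("pics/m.png",M)
E
python3 m.py
```

```text
top cover rect mm ((588.4462280273438, 183.4807891845703), (160.12387084960938, 179.5482635498047), 87.97600555419922) [[495.90045166015625, 106.63944244384766], [675.3367309570312, 100.29816436767578], [680.9920043945312, 260.3221435546875], [501.55572509765625, 266.6634216308594]]
side cover rect mm ((589.0335693359375, 184.02072143554688), (162.61972045898438, 181.019287109375), 87.83438873291016) [[495.5160217285156, 106.18911743164062], [676.406005859375, 99.3487548828125], [682.5511474609375, 261.8523254394531], [501.6611328125, 268.69268798828125]]
top peg 74 [431.6351 234.8108] [0.2433 0.9699] [429.5764 226.6045] [433.708  243.0733]
side peg 166 [348.0904 306.8855] [0.8379 0.5459] [335.2938 298.549 ] [361.5348 315.6441]
```

View pics/m.png

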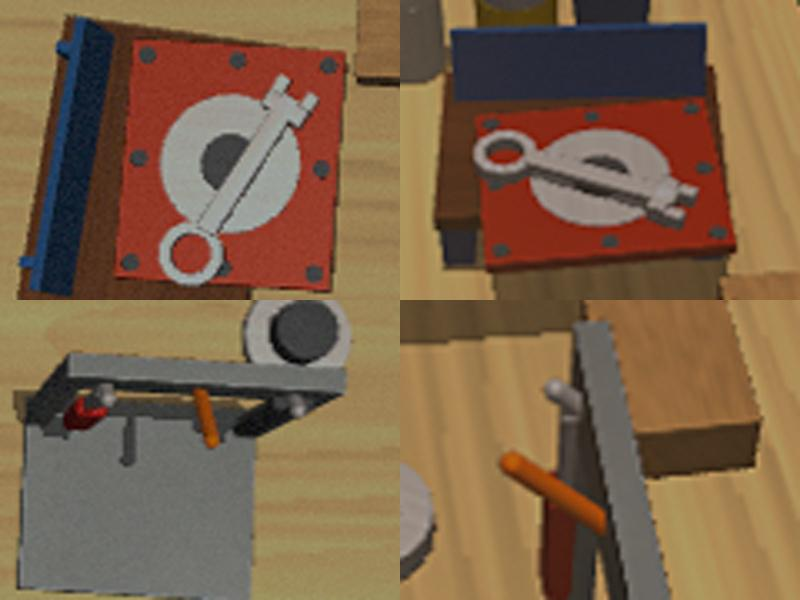

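```bash
cat > m2.py <<'E'
from h import *
from scipy.optimize import least_squares
np.set_printoptions(precision=4,suppress=True)
a=onz("top",(223.9,202),.06);b=onz("top",(211,277.9),.06); d=a-b
print("base line",a,b,np.linalg.norm(d),"stand yaw deg",np.degrees(np.arctan2(d[0],-d[1])),"mid",(a+b)/2, onz("top",(216.4,240.8),.06),onz("side",(314.6,200.2),.06))
# side view base line ends (tile coords /3.333 + (260,175))
p=[onz("side",(260+x/3.333-120,175+y/3.333),.06) for x,y in((455,98),(706,90))]; e=p[1]-p[0]
print("side base",p,np.linalg.norm(e),np.degrees(np.arctan2(e[0],-e[1])))
q=onz("top",(264,290),.06);print("deck near open corner",q)
for z in(.078,.084): print("ring",z,onz("top",(247.3,265.6),z),onz("side",(260+102/3.333,175+154/3.333),z))
print("jaw end",onz("top",(279,217),.088),onz("side",(260+(687-400)/3.333,175+203/3.333),.088))
obs={"top":[(429.58,226.6),(433.7,243.07)],"side":[(361.5,315.6),(335.3,298.55)]}
def cyl(q):
    az,el=q[3],np.radians(50); u=np.array([np.cos(az)*np.cos(el),np.sin(az)*np.cos(el),np.sin(el)])
    v=np.cross(u,[0,0,1.]);v/=np.linalg.norm(v);w=np.cross(u,v)
    return [q[:3]+u*s+.005*(v*np.cos(t)+w*np.sin(t)) for s in(0,.06) for t in np.linspace(0,6.28,16)]
def res(q):
    r=[]
    for n in obs:
        P=np.array([proj(n,x) for x in cyl(q)]);A,B=map(np.array,obs[n]);u=(B-A)/np.linalg.norm(B-A);k=np.array([-u[1],u[0]])
        s=P@u; r+= [0.3*(s.min()-A@u)*(n=="top" and 0.3 or 1), s.max()-B@u+.3, (P[:16]@k).mean()-A@k,(P[16:]@k).mean()-B@k]
    return r+[(q[2]-.235)/.002]
o=least_squares(res,[.6,-.208,.235,np.pi]); q=o.x; print("peg root",q,o.fun); 
print("tip",q[:3]+.06*np.array([np.cos(q[3])*.6428,np.sin(q[3])*.6428,.766]))
E
python3 m2.py
```

```text
base line [0.6806 0.2753 0.06  ] [0.4889 0.2989 0.06  ] 0.1931889026582136 stand yaw deg 83.00283478870516 mid [0.5847 0.2871 0.06  ] [0.5817 0.2897 0.06  ] [0.5919 0.3044 0.06  ]
side base [array([0.4895, 0.3032, 0.06  ]), array([0.6889, 0.2816, 0.06  ])] 0.200571087546963 83.83520233391322
deck near open corner [0.4622 0.1664 0.06  ]
ring 0.078 [0.5203 0.2076 0.078 ] [0.5195 0.2119 0.078 ]
ring 0.084 [0.5199 0.2069 0.084 ] [0.5192 0.2054 0.084 ]
jaw end [0.641 0.133 0.088] [0.6448 0.1292 0.088 ]
peg root [ 0.604  -0.2065  0.2365  3.0875] [-0.1957  0.4785  0.4007  0.6407 -0.4671 -0.7536 -0.3042  0.0436  0.7737]
tip [ 0.5655 -0.2044  0.2825]
```

The montage shows the ring at top pixel (247,266), the jaw end at (279,217) and the peg tip at (434,243). My fits give:
- **Cover:** centre (0.5885, 0.1835), yaw 88°, fitted size 160×180 as specified.
- **Stand:** yaw about 83.4°, stop line about (0.587, 0.290).
- **Spanner:** yaw 148.4°, origin about (0.575, 0.173).
- **Peg:** root (0.604, -0.2065, 0.2365), tip (0.5655, -0.204, 0.2825).

Now I'll move over the spanner.

Emit:
move_arm:
  increments:
    - [[0.036, -0.051, 0, -0.012], [0.072, -0.102, 0, -0.024], [0.108, -0.154, 0, -0.036], [0.144, -0.205, 0, -0.048], [0.18, -0.256, 0, -0.06], [0.216, -0.307, 0, -0.072], [0.252, -0.359, 0, -0.083], [0.288, -0.41, 0, -0.094]]
  fingers: -1

```text
t: 2.6
tcp_pos: [0.575, 0.1725, 0.234]
orientation: [0.0, 0.272, 0.962, 0.0]
force: [0.7, 0.0, -0.7]
opening: 0.0951
grasp_force: 0.0
```

Emit:
move_arm:
  increments:
    - [[0, 0, -0.05, 0], [0, 0, -0.1, 0], [0, 0, -0.125, 0], [0, 0, -0.138, 0], [0, 0, -0.138, 0]]

```text
t: 3.22
tcp_pos: [0.5738, 0.1743, 0.0952]
orientation: [-0.0, 0.272, 0.962, -0.0]
force: [0.4, -0.3, 0.7]
opening: 0.095
grasp_force: 0.0
```

Run:
```python
from h import *
T=shot("top","t1.png");S=shot("side","s1.png")
cv2.imwrite("pics/m1.png",np.hstack([cv2.resize(T[180:300,190:310],(400,400),interpolation=2),cv2.resize(S[150:270,250:370],(400,400),interpolation=2)])[:,:,::-1])
```

```text
(no output)
```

View pics/m1.png

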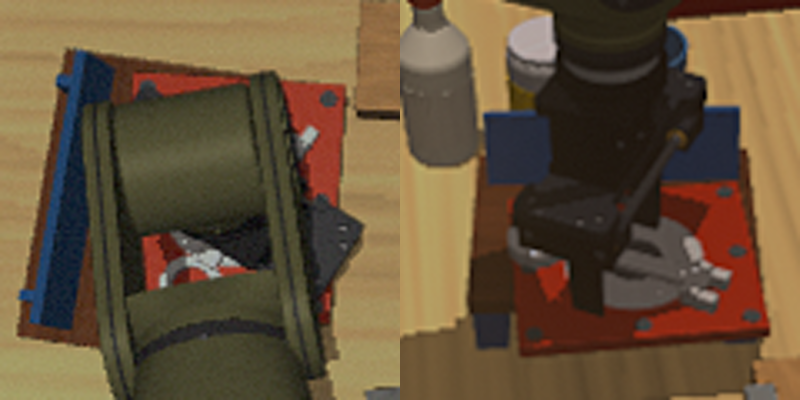

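The fingers straddle the shank (side tile, near (590,280)), with the ring behind the gripper. No contact force yet, so I'll close.

Emit:
move_arm:
  increments:
    - [[0, 0, 0, 0], [0, 0, 0, 0], [0, 0, 0, 0], [0, 0, 0, 0], [0, 0, 0, 0], [0, 0, 0, 0]]
  fingers: 1
  newtons: 35

```text
t: 4.08
tcp_pos: [0.574, 0.1743, 0.0956]
orientation: [-0.0, 0.272, 0.962, -0.0]
force: [-0.8, -1.1, -0.4]
opening: 0.0405
grasp_force: 0.0
```

Emit:
move_arm:
  increments:
    - [[0, 0, 0, 0], [0, 0, 0, 0], [0, 0, 0, 0], [0, 0, 0, 0], [0, 0, 0, 0]]

```text
t: 4.7
tcp_pos: [0.5741, 0.1744, 0.0956]
orientation: [0.0, 0.272, 0.962, 0.0]
force: [1.0, 1.7, -0.9]
opening: 0.0157
grasp_force: 35.0
```

Emit:
move_arm:
  increments:
    - [[0, 0, 0.05, 0], [0, 0, 0.105, 0], [0, 0, 0.16, -0.12], [-0.005, -0.02, 0.21, -0.29], [-0.012, -0.055, 0.235, -0.46], [-0.02, -0.09, 0.235, -0.63], [-0.027, -0.125, 0.235, -0.8], [-0.034, -0.16, 0.235, -0.97]]

```text
t: 5.7
tcp_pos: [0.5391, 0.0131, 0.3297]
orientation: [-0.001, 0.691, 0.723, -0.001]
force: [0.8, 0.6, -2.8]
opening: 0.0154
grasp_force: 35.0
```

Emit:
move_arm:
  increments:
    - [[-0.005, -0.03, 0, -0.17], [-0.01, -0.06, 0, -0.34], [-0.015, -0.09, 0, -0.51], [-0.02, -0.12, 0, -0.68], [-0.025, -0.15, 0, -0.85], [-0.03, -0.18, 0, -1.02], [-0.035, -0.2, 0, -1.19], [-0.038, -0.216, 0, -1.36]]

```text
t: 6.7
tcp_pos: [0.5011, -0.2025, 0.3295]
orientation: [-0.001, 0.992, 0.127, -0.001]
force: [0.0, -0.6, -3.1]
opening: 0.0157
grasp_force: 35.0
```

Emit:
move_arm:
  increments:
    - [[0, 0, 0, -0.16], [0, 0, 0, -0.313], [0, 0, 0, -0.313], [0, 0, 0, -0.313]]

```text
t: 7.2
tcp_pos: [0.5018, -0.2016, 0.3301]
orientation: [-0.0, 1.0, -0.025, -0.001]
force: [0.1, 0.1, -3.3]
opening: 0.0156
grasp_force: 35.0
```

Run:
```python
from h import *
np.set_printoptions(precision=4,suppress=True)
T=shot("top","t2.png");S=shot("side","s2.png")
for o in("spanner_ring","peg_tip","peg_root"):
    for n in("top","side"): print(o,n,[(np.round(x["centre"],1).tolist(),round(x["score"],2)) for x in viewer.mark_of(n,o)[:2]])
s=status.read_state();print(s["tcp_pos"],s["orientation"],s["joint_pos"])
r=s["tcp_pos"]+[.0634,-.0028,-.0176]; print("exp ring",r,proj("top",r),proj("side",r))
cv2.imwrite("pics/m2.png",np.hstack([cv2.resize(T[190:280,370:460],(400,400),interpolation=2),cv2.resize(S[220:340,290:410],(400,400),interpolation=2)])[:,:,::-1])
```

```text
spanner_ring top [([437.4, 236.5], 0.81)]
spanner_ring side [([341.6, 284.9], 0.83), ([313.2, 205.0], 0.72)]
peg_tip top [([434.8, 240.3], 0.74)]
peg_tip side [([336.1, 297.9], 0.89)]
peg_root top []
peg_root side [([358.1, 313.9], 0.91)]
[ 0.502  -0.2017  0.3307] [ 0.      0.9997 -0.0259 -0.    ] [-0.4812 -0.1613  1.7705 -0.0001  1.5324  1.1414]
exp ring [ 0.5654 -0.2045  0.3131] [435.9826 239.7529] [338.1477 288.0404]
```

View pics/m2.png

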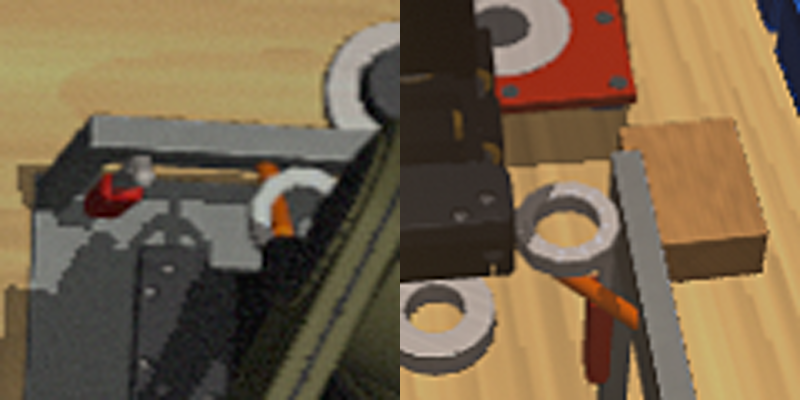

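Run:
```python
from h import *
np.set_printoptions(precision=4,suppress=True)
print(tri((437.4,236.5),(341.6,284.9)),tri((438,235.7),(341,286)))
for k in((437.4,236.5),(438,235.7)): print("z-fixed",onz("top",k,.316))
for k in((341.6,284.9),(341,286)): print("z-fixed side",onz("side",k,.316))
print("tip",tri((434.8,240.3),(336.1,297.9)),tri((434.5,242.4),(336.4,298.4)))
# segmentation of ring in side: bright low-saturation pixels
S=cv2.imread("pics/s2.png");h=cv2.cvtColor(S,cv2.COLOR_BGR2HSV);m=cv2.inRange(h,(0,0,110),(180,60,255));k=np.zeros_like(m);k[270:303,324:358]=m[270:303,324:358]
c=max(cv2.findContours(k,0,2)[0],key=cv2.contourArea);hu=cv2.convexHull(c);e=cv2.fitEllipse(hu);print(e,cv2.boundingRect(c))
q=np.array([.604,-.2065,.2365]);
```

```text
(array([ 0.5707, -0.2056,  0.321 ]), np.float64(0.0007511215634003175)) (array([ 0.571 , -0.2069,  0.3204]), np.float64(0.003619938127598206))
z-fixed [ 0.5718 -0.2067  0.316 ]
z-fixed [ 0.5734 -0.208   0.316 ]
z-fixed side [ 0.5712 -0.2016  0.316 ]
z-fixed side [ 0.5699 -0.2036  0.316 ]
tip (array([ 0.5645, -0.2064,  0.2922]), np.float64(0.004618816468882286)) (array([ 0.5627, -0.2063,  0.2904]), np.float64(7.551489043631433e-05))
((340.830078125, 286.90313720703125), (23.335777282714844, 29.31361961364746), 80.23920440673828) (328, 275, 28, 24)
```

Emit:
move_arm:
  increments:
    - [[-0.016, 0, 0, 0], [-0.032, 0, 0, 0], [-0.024, 0, -0.01, 0], [-0.015, 0, -0.02, 0], [-0.015, 0, -0.02, 0], [-0.015, 0, -0.02, 0]]

```text
t: 8.35
tcp_pos: [0.4872, -0.2016, 0.3103]
orientation: [-0.0, 1.0, -0.026, -0.0]
force: [0.8, 0.4, -2.5]
opening: 0.0156
grasp_force: 35.0
```

Run:
```python
from h import *
np.set_printoptions(precision=4,suppress=True)
T=shot("top","t3.png");S=shot("side","s3.png")
for o in("spanner_ring","peg_tip","peg_root"):
    for n in("top","side"): print(o,n,[(np.round(x["centre"],1).tolist(),round(x["score"],2)) for x in viewer.mark_of(n,o)[:2]])
s=status.read_state();print(s["tcp_pos"],s["orientation"])
cv2.imwrite("pics/m3.png",np.hstack([cv2.resize(T[210:270,400:460],(400,400),interpolation=2),cv2.resize(S[260:320,310:370],(400,400),interpolation=2)])[:,:,::-1])
```

```text
spanner_ring top [([435.7, 245.0], 0.66)]
spanner_ring side [([331.8, 297.0], 0.63)]
peg_tip top [([432.1, 240.1], 0.64)]
peg_tip side [([336.1, 300.6], 0.59)]
peg_root top [([429.4, 225.3], 0.69)]
peg_root side [([356.9, 315.8], 0.95)]
[ 0.487  -0.2017  0.3108] [ 0.0001  0.9997 -0.0261  0.0001]
```

View pics/m3.png

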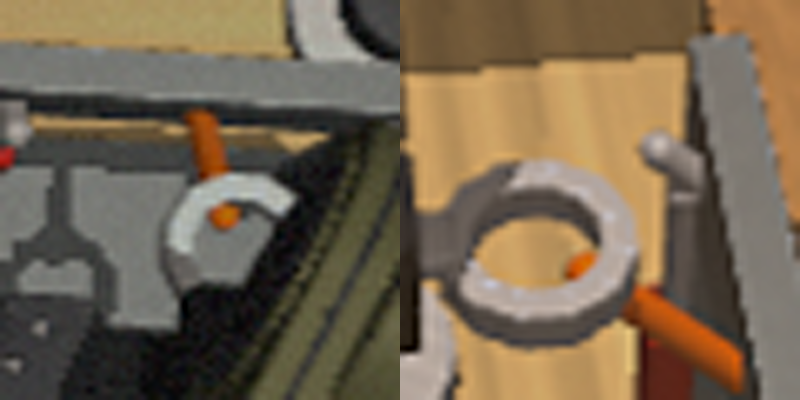

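The tip shows through the ring hole in both views, at tile (225,213) in the top one and (582,265) in the side one. It sits about 2 mm too far towards +x, so I'll correct that while going down along the peg.

Emit:
move_arm:
  increments:
    - [[0.003, 0.001, 0, 0], [0.006, 0.001, -0.005, 0], [0.01, 0.001, -0.01, 0], [0.01, 0.001, -0.01, 0]]

```text
t: 9.25
tcp_pos: [0.4969, -0.2005, 0.2995]
orientation: [-0.0, 1.0, -0.026, -0.001]
force: [-0.1, -0.9, -2.7]
opening: 0.0156
grasp_force: 35.0
```

Emit:
move_arm:
  increments:
    - [[0.004, 0, -0.005, 0], [0.008, 0, -0.01, 0], [0.008, 0, -0.01, 0], [0.008, 0, -0.01, 0]]

```text
t: 9.75
tcp_pos: [0.5051, -0.2007, 0.2906]
orientation: [-0.0, 1.0, -0.026, -0.0]
force: [-0.6, 0.5, -3.3]
opening: 0.0158
grasp_force: 35.0
```

Run:
```python
from h import *
T=shot("top","t4.png");S=shot("side","s4.png")
for n in("top","side"): print(n,[(np.round(x["centre"],1).tolist(),round(x["score"],2)) for x in viewer.mark_of(n,"spanner_ring")[:2]])
cv2.imwrite("pics/m4.png",np.hstack([cv2.resize(T[210:270,400:460],(400,400),interpolation=2),cv2.resize(S[260:320,310:370],(400,400),interpolation=2)])[:,:,::-1])
```

```text
top [([431.0, 237.8], 0.6)]
side []
```

View pics/m4.png

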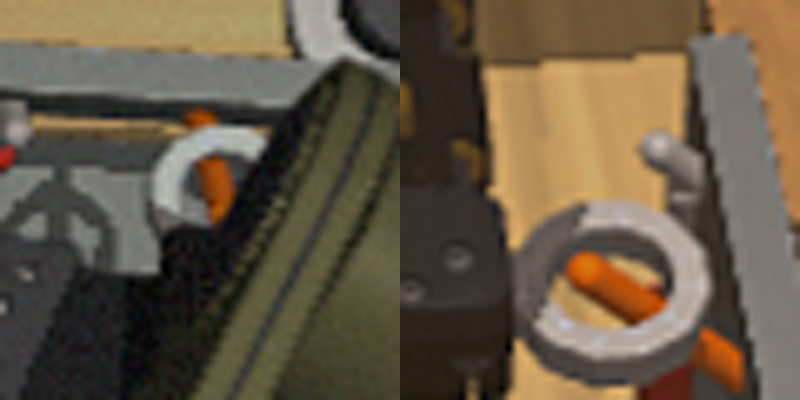

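The peg is clearly through the ring: in the side tile its tip, at (580,265), stands above the ring. I'll go deeper.

Emit:
move_arm:
  increments:
    - [[0.004, 0, -0.005, 0], [0.008, 0, -0.009, 0], [0.008, 0, -0.009, 0], [0.008, 0, -0.009, 0]]

```text
t: 10.45
tcp_pos: [0.5131, -0.2007, 0.2815]
orientation: [-0.0, 1.0, -0.026, -0.0]
force: [-0.4, 0.1, -3.3]
opening: 0.0157
grasp_force: 35.0
```

Emit:
move_arm:
  increments:
    - [[0.002, 0, -0.002, 0], [0.003, 0, -0.004, 0], [0.003, 0, -0.004, 0], [0.003, 0, -0.004, 0]]

```text
t: 10.95
tcp_pos: [0.5152, -0.2007, 0.2775]
orientation: [-0.0, 1.0, -0.026, -0.001]
force: [-5.5, -0.4, -1.4]
opening: 0.0154
grasp_force: 35.0
```

Emit:
move_arm:
  increments:
    - [[-0.001, 0, 0, 0], [-0.001, 0, 0, 0], [-0.001, 0, 0, 0], [-0.001, 0, 0, 0], [-0.001, 0, 0, 0], [-0.001, 0, 0, 0], [-0.001, 0, 0, 0], [-0.001, 0, 0, 0]]
  fingers: -0.6

```text
t: 11.95
tcp_pos: [0.515, -0.2007, 0.2776]
orientation: [-0.0, 1.0, -0.026, 0.0]
force: [0.6, -0.1, 0.1]
opening: 0.0759
grasp_force: 0.0
```

Emit:
move_arm:
  increments:
    - [[0, 0, 0.03, 0], [0, 0, 0.08, 0], [-0.02, 0.03, 0.13, 0], [-0.04, 0.08, 0.13, 0], [-0.05, 0.13, 0.13, 0], [-0.05, 0.18, 0.13, 0]]

```text
t: 12.7
tcp_pos: [0.4643, -0.0194, 0.4083]
orientation: [0.0, 1.0, -0.027, 0.001]
force: [1.2, -0.2, 0.3]
opening: 0.076
grasp_force: 0.0
```

```bash
python3 - <<'E'
from h import *
T=shot("top","t5.png");S=shot("side","s5.png")
for n in("top","side"): print(n,[(np.round(x["centre"],1).tolist(),round(x["score"],2)) for x in viewer.mark_of(n,"spanner_ring")[:2]])
m=cv2.cvtColor(T,cv2.COLOR_RGB2BGR)
M=np.hstack([cv2.resize(T[190:310,360:480],(400,400),interpolation=2),cv2.resize(S[260:380,270:390],(400,400),interpolation=2)]);cv2.imwrite("pics/m5.png",M[:,:,::-1])
E
sed -i 's/top0/t5/;s/side0/s5/' m.py; python3 m.py | grep cover
```

```text
top [([431.1, 230.8], 0.68), ([219.3, 241.3], 0.18)]
side [([355.9, 312.3], 0.94), ([406.7, 434.3], 0.53)]
top cover rect mm ((588.5774536132812, 183.3542938232422), (160.9391326904297, 179.49879455566406), 87.80022430419922) [[495.8054504394531, 106.38896179199219], [675.1719970703125, 99.49909973144531], [681.3494873046875, 260.31964111328125], [501.98291015625, 267.20947265625]]
side cover rect mm ((588.9296875, 183.8834686279297), (162.85548400878906, 181.2174530029297), 87.81172943115234) [[495.2778625488281, 105.97483825683594], [676.3631591796875, 99.05537414550781], [682.58154296875, 261.7921142578125], [501.4962158203125, 268.7115478515625]]
```

View pics/m5.png

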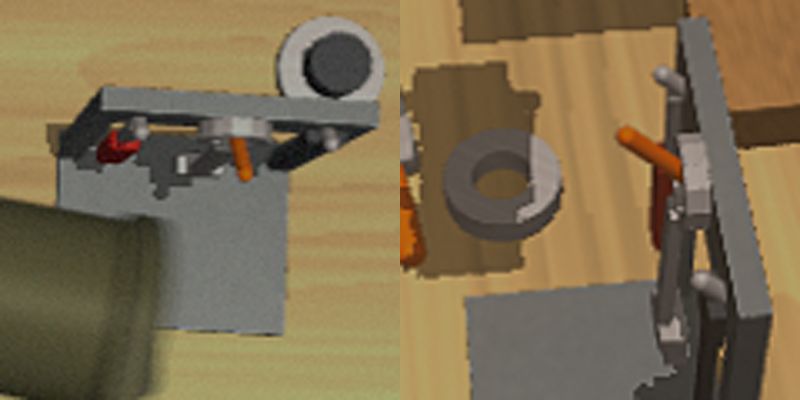

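The spanner hangs on the orange peg, with the ring in side tile (693,180) against the bar. The cover hasn't moved. Next I'll bring the gripper to the free edge of the cover, with the jaw line parallel to that edge.

Emit:
move_arm:
  increments:
    - [[0.02, 0.015, 0, 0.17], [0.04, 0.03, -0.03, 0.34], [0.06, 0.045, -0.07, 0.51], [0.08, 0.06, -0.11, 0.68], [0.1, 0.08, -0.15, 0.85], [0.112, 0.099, -0.19, 1.02], [0.112, 0.099, -0.22, 1.19], [0.112, 0.099, -0.24, 1.36]]

```text
t: 13.9
tcp_pos: [0.5766, 0.0768, 0.1649]
orientation: [-0.001, 0.792, 0.61, -0.002]
force: [1.0, -0.5, -0.3]
opening: 0.0759
grasp_force: 0.0
```

Emit:
move_arm:
  increments:
    - [[0, 0, 0, 0.148], [0, 0, -0.05, 0.148], [0, 0, -0.085, 0.148], [0, 0, -0.1, 0.148], [0, 0, -0.1, 0.148], [0, 0, -0.1, 0.148]]

```text
t: 14.65
tcp_pos: [0.5785, 0.078, 0.0695]
orientation: [0.001, 0.747, 0.665, 0.001]
force: [0.5, 0.0, 0.1]
opening: 0.0763
grasp_force: 0.0
```

Run:
```python
from h import *
s=status.read_state();print(s["t"],s["tcp_pos"],s["orientation"],s["force"],s["opening"])
S=shot("side","s6.png");T=shot("top","t6.png")
M=np.hstack([cv2.resize(T[170:290,190:350],(400,300),interpolation=2),cv2.resize(S[160:280,240:400],(400,300),interpolation=2)]);cv2.imwrite("pics/m6.png",M[:,:,::-1])
```

```text
14.65 [0.57850791 0.07796873 0.06945437] [0.00095684 0.74674701 0.66510654 0.00113385] [0.50119163 0.03958763 0.08181203] 0.07632562767902552
```

View pics/m6.png

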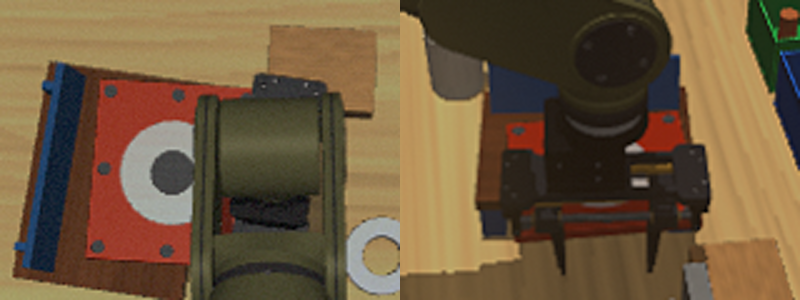

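The fingers stand in front of the free edge, at side tile (560,260) and (655,255), clear of the carton. Now I'll push along the stand's x axis.

Emit:
move_arm:
  increments:
    - [[0.001, 0.008, -0.002, 0], [0.0015, 0.013, -0.002, 0], [0.002, 0.018, -0.002, 0], [0.0025, 0.022, -0.002, 0], [0.003, 0.026, -0.002, 0], [0.0035, 0.03, -0.002, 0], [0.0035, 0.03, -0.002, 0]]

```text
t: 15.62
tcp_pos: [0.5801, 0.1073, 0.066]
orientation: [0.001, 0.746, 0.666, -0.002]
force: [-2.7, -7.0, 3.8]
opening: 0.0761
grasp_force: 3.1
```

Emit:
move_arm:
  increments:
    - [[0.0003, 0.003, 0, 0], [0.0007, 0.006, 0, 0], [0.001, 0.009, 0, 0], [0.001, 0.009, 0, 0]]

```text
t: 16.12
tcp_pos: [0.5815, 0.1162, 0.066]
orientation: [0.001, 0.746, 0.666, -0.001]
force: [-0.9, -6.0, 2.7]
opening: 0.0761
grasp_force: 3.0
```

Emit:
move_arm:
  increments:
    - [[0.0003, 0.002, 0, 0], [0.0005, 0.004, 0, 0], [0.0005, 0.004, 0, 0]]

```text
t: 16.5
tcp_pos: [0.5816, 0.1171, 0.0661]
orientation: [0.003, 0.746, 0.666, -0.004]
force: [-4.7, -17.2, 5.4]
opening: 0.0759
grasp_force: 8.8
```

Emit:
move_arm:
  increments:
    - [[0.0003, 0.002, 0, 0], [0.0005, 0.004, 0, 0], [0.0005, 0.004, 0, 0]]

```text
t: 16.88
tcp_pos: [0.5815, 0.1174, 0.0661]
orientation: [0.005, 0.746, 0.666, -0.007]
force: [-8.3, -29.7, 8.6]
opening: 0.0761
grasp_force: 15.5
```

Emit:
move_arm:
  increments:
    - [[0, 0, 0.002, 0], [0, 0, 0.004, 0], [0, 0, 0.006, 0], [0, 0, 0.008, 0]]

```text
t: 17.38
tcp_pos: [0.5807, 0.1179, 0.0715]
orientation: [0.003, 0.747, 0.665, -0.007]
force: [-1.3, -27.2, -2.6]
opening: 0.0765
grasp_force: 13.0
```

Emit:
move_arm:
  increments:
    - [[0, 0, 0.002, 0], [0, 0, 0.004, 0], [0, 0, 0.006, 0], [0, 0, 0.006, 0]]

```text
t: 17.88
tcp_pos: [0.5807, 0.1184, 0.0777]
orientation: [0.003, 0.747, 0.665, -0.007]
force: [-1.9, -24.6, -3.0]
opening: 0.0761
grasp_force: 12.4
```

Run:
```python
from h import *
S=shot("side","s7.png");T=shot("top","t7.png")
M=np.hstack([cv2.resize(T[170:290,190:350],(400,300),interpolation=2),cv2.resize(S[160:280,240:400],(400,300),interpolation=2)]);cv2.imwrite("pics/m7.png",M[:,:,::-1])
```

```text
(no output)
```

View pics/m7.png

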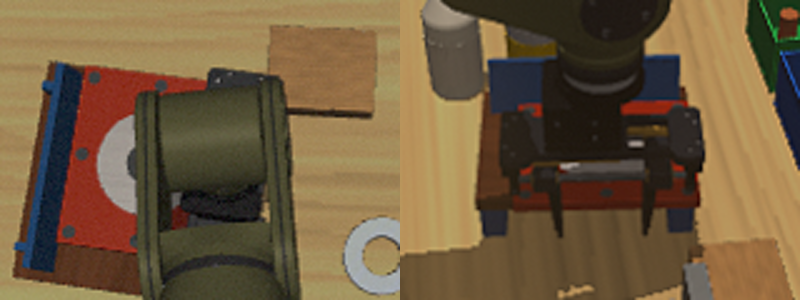

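Fz is steady at about −3 N while the tool rises, and the cover edge (side tile, about y=205) sits well above the fingertips (about y=235). So the edge is being lifted. I'll follow the arc.

Emit:
move_arm:
  increments:
    - [[0, 0, 0.004, 0], [0, 0, 0.008, 0], [0, 0.0005, 0.012, 0], [0, 0.001, 0.016, 0], [0, 0.001, 0.019, 0], [0, 0.001, 0.019, 0]]

```text
t: 18.73
tcp_pos: [0.5809, 0.1209, 0.0971]
orientation: [0.003, 0.747, 0.665, -0.006]
force: [-3.5, -20.0, -1.1]
opening: 0.0762
grasp_force: 9.8
```

Run:
```python
from h import *
S=shot("side","s8.png")
for th in (0,4,9,12):
    t=np.radians(th);x=-.160*np.cos(t);z=.06+.16*np.sin(t);u=np.array([.115,.9934]);v=np.array([-.9934,.115]);st=np.array([.587,.290])
    print(th,[np.round(proj("side",[*(st+u*x+v*y),z]),1).tolist() for y in(.085-.014,-.09-.014)])
s=status.read_state();p=s["tcp_pos"];print(p,proj("side",p-[0,0,.019]))
h=cv2.cvtColor(S,cv2.COLOR_RGB2HSV);m=cv2.inRange(h,(0,150,60),(8,255,255))|cv2.inRange(h,(174,150,60),(180,255,255))
for c in range(285,365,6):
    r=np.where(m[190:290,c])[0]; print(c,r.min()+190 if len(r) else None,r.max()+190 if len(r) else None,end="; ")
```

```text
0 [[285.1, 247.8], [357.6, 245.9]]
4 [[284.8, 244.5], [357.8, 242.5]]
9 [[284.4, 239.9], [358.0, 237.9]]
12 [[284.2, 237.0], [358.1, 235.0]]
[0.5808674  0.12084606 0.09698539] [320.04632039 244.26272051]
285 232 236; 291 219 237; 297 230 237; 303 None None; 309 226 237; 315 227 236; 321 228 236; 327 227 236; 333 225 236; 339 None None; 345 229 236; 351 218 235; 357 231 235; 363 None None;
```

The tilt is about 10°, as modelled. I'll continue to 20°, easing the push.

Emit:
move_arm:
  increments:
    - [[0, 0.0002, 0.0045, 0], [0, 0.0006, 0.009, 0], [0.0001, 0.0012, 0.0135, 0], [0.0002, 0.0022, 0.018, 0], [0.0003, 0.0032, 0.0225, 0], [0.0005, 0.0045, 0.027, 0], [0.0005, 0.0045, 0.027, 0]]

```text
t: 19.65
tcp_pos: [0.5818, 0.1269, 0.125]
orientation: [0.002, 0.747, 0.665, -0.005]
force: [-1.9, -14.4, -0.3]
opening: 0.0758
grasp_force: 7.4
```

Emit:
move_arm:
  increments:
    - [[0.0002, 0.0022, 0.0065, 0], [0.0005, 0.0046, 0.013, 0], [0.0008, 0.0073, 0.0192, 0], [0.0012, 0.0102, 0.0253, 0], [0.0015, 0.0136, 0.0312, 0], [0.002, 0.017, 0.037, 0], [0.002, 0.017, 0.037, 0]]

```text
t: 20.52
tcp_pos: [0.5845, 0.1456, 0.1632]
orientation: [0.002, 0.747, 0.665, -0.003]
force: [-2.6, -9.5, 2.6]
opening: 0.076
grasp_force: 5.1
```

Emit:
move_arm:
  increments:
    - [[0.0004, 0.0033, 0.0052, 0], [0.0008, 0.007, 0.0103, 0], [0.0013, 0.0115, 0.0155, 0], [0.0018, 0.0162, 0.0206, 0], [0.0024, 0.021, 0.0254, 0], [0.003, 0.026, 0.0301, 0], [0.0036, 0.0312, 0.0344, 0], [0.0042, 0.0368, 0.0386, 0]]

```text
t: 21.52
tcp_pos: [0.5893, 0.1846, 0.2017]
orientation: [0.0, 0.747, 0.665, -0.0]
force: [-0.5, -3.7, 1.8]
opening: 0.076
grasp_force: 2.0
```

Emit:
move_arm:
  increments:
    - [[0.0006, 0.0057, 0.004, 0], [0.0013, 0.0116, 0.0076, 0], [0.002, 0.0177, 0.0109, 0], [0.0027, 0.0238, 0.014, 0], [0.0034, 0.0302, 0.0168, 0], [0.0042, 0.0366, 0.0194, 0], [0.0049, 0.0431, 0.0216, 0], [0.0057, 0.0495, 0.0235, 0]]

```text
t: 22.52
tcp_pos: [0.5949, 0.2347, 0.2249]
orientation: [-0.0, 0.747, 0.665, 0.0]
force: [-0.7, -1.2, -1.3]
opening: 0.0761
grasp_force: 0.4
```

The cover is now near upright, about 79° allowing for the thickness offset. I'll push slowly over the balance point.

Emit:
move_arm:
  increments:
    - [[0.0005, 0.004, 0.001, 0], [0.001, 0.008, 0.0015, 0], [0.0014, 0.012, 0.002, 0], [0.0018, 0.016, 0.002, 0], [0.0023, 0.02, 0.002, 0], [0.0028, 0.024, 0.002, 0], [0.0032, 0.028, 0.002, 0], [0.0032, 0.028, 0.002, 0]]

```text
t: 23.52
tcp_pos: [0.5981, 0.2625, 0.2267]
orientation: [-0.0, 0.746, 0.665, -0.0]
force: [0.2, 0.0, 0.1]
opening: 0.0764
grasp_force: 0.0
```

Run:
```python
from h import *
s=status.read_state();print(s["t"],s["tcp_pos"],s["force"])
S=shot("side","s9.png");T=shot("top","t9.png")
M=np.hstack([cv2.resize(T[170:290,170:330],(400,300),interpolation=2),cv2.resize(S[130:250,240:400],(400,300),interpolation=2)]);cv2.imwrite("pics/m9.png",M[:,:,::-1])
```

```text
23.525 [0.5980901  0.26245098 0.22665907] [0.15732202 0.00039223 0.12262683]
```

View pics/m9.png

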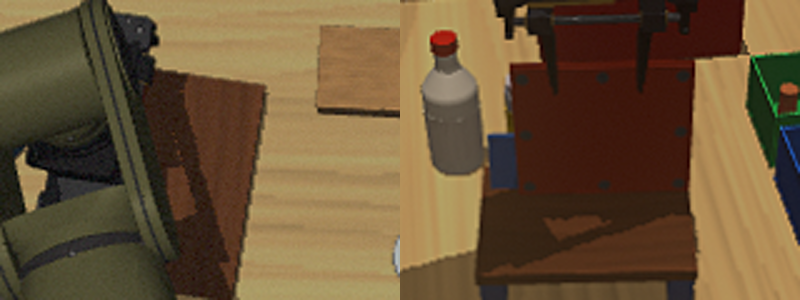

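The cover stands on its long edge in front of the backrest (side tile, x 510–692, y 62–195) with no contact force. I've now viewed 11 pictures, one over the limit of 10, so I'll go on numbers only. I'll nudge it the rest of the way onto the backrest.

Emit:
move_arm:
  increments:
    - [[0.0005, 0.003, 0, 0], [0.0008, 0.006, 0, 0], [0.001, 0.009, 0, 0], [0.0014, 0.012, 0, 0], [0.0017, 0.015, 0, 0], [0.002, 0.018, 0, 0], [0.002, 0.018, 0, 0]]

```text
t: 24.5
tcp_pos: [0.6001, 0.2804, 0.2267]
orientation: [-0.0, 0.746, 0.665, -0.0]
force: [-0.3, -0.6, 1.4]
opening: 0.076
grasp_force: 0.0
```

Emit:
move_arm:
  increments:
    - [[0.0004, 0.003, 0, 0], [0.0007, 0.006, 0, 0], [0.0009, 0.008, 0, 0], [0.0009, 0.008, 0, 0]]

```text
t: 25.0
tcp_pos: [0.601, 0.2883, 0.2268]
orientation: [-0.0, 0.747, 0.665, -0.0]
force: [-0.1, -1.3, 0.1]
opening: 0.0758
grasp_force: 0.0
```

Emit:
move_arm:
  increments:
    - [[0.0003, 0.002, 0, 0], [0.0005, 0.004, 0, 0], [0.0005, 0.004, 0, 0]]

```text
t: 25.38
tcp_pos: [0.6015, 0.2919, 0.2267]
orientation: [0.0, 0.747, 0.665, -0.0]
force: [0.3, -1.3, 1.0]
opening: 0.076
grasp_force: 0.6
```

Emit:
move_arm:
  increments:
    - [[0.0003, 0.002, 0, 0], [0.0005, 0.004, 0, 0], [0.0005, 0.004, 0, 0]]

```text
t: 25.75
tcp_pos: [0.602, 0.2963, 0.2266]
orientation: [-0.0, 0.747, 0.665, -0.0]
force: [-0.1, -1.1, -0.4]
opening: 0.0758
grasp_force: 0.4
```

```bash
cat > r.py <<'E'
from h import *
S=shot("side","s10.png")
s=status.read_state();print(s["t"],s["tcp_pos"],s["force"])
u=np.array([.115,.9934]);v=np.array([-.9934,.115]);st=np.array([.587,.290])
for ph in(0,5,10,15):
    t=np.radians(ph); b=np.array([-.012*np.cos(t),.06+.012*np.sin(t)]); top=b+.16*np.array([np.sin(t),np.cos(t)])
    print(ph,[[np.round(proj("side",[*(st+u*q[0]+v*(y-.014)),q[1]]),1).tolist() for y in(.09,-.09)] for q in(b,top)])
h=cv2.cvtColor(S,cv2.COLOR_RGB2HSV);m=cv2.inRange(h,(0,120,40),(8,255,255))|cv2.inRange(h,(174,120,40),(180,255,255))
for c in range(282,362,8):
    r=np.where(m[135:230,c])[0]+135; d=np.split(r,np.where(np.diff(r)>1)[0]+1); print(c,[(int(a[0]),int(a[-1])) for a in d if len(a)>2])
E
python3 r.py
```

```text
25.8 [0.60198886 0.29625883 0.22664812] [-0.06169765 -1.42184683 -0.80350083]
0 [[[284.7, 207.6], [352.9, 205.8]], [[280.4, 157.3], [355.3, 155.3]]]
5 [[[284.7, 207.3], [352.9, 205.5]], [[280.6, 153.8], [354.9, 151.9]]]
10 [[[284.7, 206.9], [353.0, 205.1]], [[280.9, 150.8], [354.4, 148.9]]]
15 [[[284.7, 206.6], [353.0, 204.8]], [[281.1, 148.3], [353.9, 146.4]]]
282 []
290 [(149, 152), (157, 177), (183, 201)]
298 [(146, 207)]
306 [(135, 207)]
314 [(135, 207)]
322 [(135, 152), (155, 201)]
330 [(135, 207)]
338 [(145, 206)]
346 [(135, 206)]
354 [(135, 151), (154, 206)]
```

Emit:
move_arm:
  increments:
    - [[0.0003, 0.002, 0, 0], [0.0005, 0.004, 0, 0], [0.0005, 0.004, 0, 0]]

```text
t: 26.18
tcp_pos: [0.6026, 0.3004, 0.2268]
orientation: [-0.0, 0.746, 0.665, 0.0]
force: [0.2, -0.9, -0.2]
opening: 0.0757
grasp_force: 0.3
```

Emit:
move_arm:
  increments:
    - [[0.0003, 0.002, 0, 0], [0.0005, 0.004, 0, 0], [0.0005, 0.004, 0, 0]]

```text
t: 26.55
tcp_pos: [0.6031, 0.3044, 0.2268]
orientation: [-0.0, 0.746, 0.665, 0.0]
force: [0.3, -0.3, -0.6]
opening: 0.0762
grasp_force: 0.2
```

Emit:
move_arm:
  increments:
    - [[0.0002, 0.002, 0, 0], [0.0005, 0.004, 0, 0], [0.0007, 0.006, 0, 0], [0.0007, 0.006, 0, 0], [0.0007, 0.006, 0, 0]]

```text
t: 27.18
tcp_pos: [0.6038, 0.3103, 0.2269]
orientation: [-0.0, 0.747, 0.665, 0.0]
force: [0.7, 0.5, -0.3]
opening: 0.0757
grasp_force: 0.0
```

Emit:
move_arm:
  increments:
    - [[0.0002, 0.002, 0, 0], [0.0005, 0.004, 0, 0], [0.0007, 0.006, 0, 0], [0.0007, 0.006, 0, 0]]

```text
t: 27.68
tcp_pos: [0.6045, 0.3164, 0.2268]
orientation: [-0.0, 0.746, 0.665, 0.0]
force: [-0.2, 0.2, -0.1]
opening: 0.0762
grasp_force: 0.0
```

Emit:
move_arm:
  increments:
    - [[-0.001, -0.01, 0, 0], [-0.004, -0.035, 0, 0], [-0.009, -0.08, 0.01, 0], [-0.015, -0.13, 0.03, 0], [-0.04, -0.18, 0.06, 0], [-0.08, -0.22, 0.1, 0], [-0.12, -0.26, 0.12, 0]]

```text
t: 28.55
tcp_pos: [0.4864, 0.057, 0.347]
orientation: [0.001, 0.747, 0.665, 0.001]
force: [0.4, -1.2, -0.2]
opening: 0.0761
grasp_force: 0.0
```

```bash
cat > r2.py <<'E'
from h import *
S=shot("side","s11.png");T=shot("top","t11.png")
for n in("top","side"):
    for o in("cover","spanner_ring","stop_line"):
        print(n,o,[(np.round(x["centre"],1).tolist(),round(x["score"],2)) for x in viewer.mark_of(n,o)[:2]],[(np.round(x["bbox"],1).tolist(),round(x["score"],2)) for x in viewer.spot_in(n,o)[:1]])
h=cv2.cvtColor(S,cv2.COLOR_RGB2HSV)
for c in(296,310,330,345):
    print(c,[tuple(int(k) for k in S[r,c]) for r in range(140,212,3)])
print("row180",[(c,tuple(int(k) for k in S[180,c])) for c in list(range(276,290,2))+list(range(348,362,2))])
h=cv2.cvtColor(T,cv2.COLOR_RGB2HSV);m=cv2.inRange(h,(0,120,40),(8,255,255))|cv2.inRange(h,(174,120,40),(180,255,255));m[:,:140]=0;m[:160]=0;m[320:]=0;m[:,300:]=0
for c in sorted(cv2.findContours(m,0,2)[0],key=cv2.contourArea)[::-1][:2]: print(cv2.boundingRect(c),cv2.boxPoints(cv2.minAreaRect(c)).tolist())
E
python3 r2.py
```

```text
top cover [([211.8, 226.4], 0.82), ([414.6, 259.9], 0.74)] [([180.3, 182.3, 236.7, 265.6], 0.93)]
top spanner_ring [([430.3, 228.3], 0.71)] [([413.1, 223.2, 444.6, 247.3], 0.87)]
top stop_line [([217.0, 241.8], 0.58), ([426.5, 229.7], 0.28)] [([180.5, 182.8, 235.7, 269.7], 0.71)]
side cover [([324.0, 180.3], 0.7), ([313.9, 243.0], 0.32)] [([289.4, 146.1, 355.9, 211.5], 0.65)]
side spanner_ring [([357.1, 312.8], 0.93)] [([344.1, 301.3, 364.2, 369.1], 0.94)]
side stop_line [([314.9, 202.1], 0.73)] [([270.9, 185.2, 358.8, 254.1], 0.85)]
296 [(34, 24, 22), (36, 26, 20), (37, 26, 18), (37, 25, 19), (44, 24, 18), (48, 23, 14), (49, 23, 15), (49, 23, 14), (51, 23, 12), (56, 26, 15), (60, 26, 17), (69, 28, 18), (71, 28, 15), (71, 28, 16), (74, 28, 16), (106, 32, 16), (104, 34, 18), (103, 34, 17), (104, 34, 17), (104, 33, 16), (103, 33, 15), (104, 33, 15), (104, 34, 16), (108, 35, 16)]
310 [(64, 19, 11), (61, 25, 16), (47, 38, 33), (138, 40, 20), (105, 30, 16), (103, 29, 16), (103, 30, 15), (103, 28, 15), (103, 29, 15), (103, 29, 16), (104, 30, 15), (104, 31, 15), (102, 29, 13), (103, 30, 13)
[... 753 characters left out ...]
03, 31, 14), (103, 30, 14), (104, 32, 15), (103, 31, 15), (103, 31, 14), (104, 32, 16), (103, 32, 14), (80, 30, 16)]
row180 [(276, (179, 145, 89)), (278, (179, 140, 87)), (280, (180, 145, 90)), (282, (151, 121, 72)), (284, (75, 58, 12)), (286, (94, 36, 14)), (288, (70, 46, 38)), (348, (107, 27, 11)), (350, (52, 49, 44)), (352, (46, 45, 44)), (354, (94, 31, 21)), (356, (114, 83, 50)), (358, (177, 140, 86)), (360, (180, 144, 88))]
(179, 182, 58, 87) [[178.114990234375, 260.1625671386719], [191.64236450195312, 181.25296020507812], [238.43856811523438, 189.27517700195312], [224.91119384765625, 268.1847839355469]]
(140, 284, 12, 13) [[140.0, 284.0], [151.0, 284.0], [151.0, 296.0], [140.0, 296.0]]
```

```bash
cat > r3.py <<'E'
from h import *
np.set_printoptions(precision=1,suppress=True)
from scipy.optimize import least_squares
u=np.array([.115,.9934]);v=np.array([-.9934,.115]);st=np.array([.587,.290])
def sf(p): d=p[:2]-st; return np.array([75+1000*d@u,1000*d@v])
for p in((224.9,268.2),(238.4,189.3)): print("bottom front",sf(onz("top",p,.062)))
for p in((178.1,260.2),(191.6,181.3)): print("top back @.21/.22",sf(onz("top",p,.212)),sf(onz("top",p,.22)))
S=cv2.imread("pics/s11.png").astype(float)
# subpixel edges in side: top rows (cols 306-348), bottom rows
R=S[:,:,2]
top=[(c,140+np.argmax(np.diff(R[140:156,c]))+.5) for c in(306,310,330,338,345)]
bot=[(c,200+np.argmax(np.abs(np.diff(S[200:215,c,1]+0*R[200:215,c])))+.5) for c in(306,314,322,330,338,346)]
print(top,bot)
for p in bot: print("side bottom",sf(onz("side",p,.062)),end=" ")
# for the top edge: intersect with circle: find lean phi from bottom line x0
for xb in(55,60,63,66):
    def f(q):
        t=q[0];P=np.array([xb/1000-.075+.16*np.sin(t),.062+.16*np.cos(t)])
        return proj("side",[*(st+u*P[0]),P[1]])[1]-np.mean([p[1] for p in top])
    print("\n",xb,"lean side",np.degrees(least_squares(f,[.17]).x))
E
python3 r3.py
```

```text
bottom front [41.8 70. ]
bottom front [  39.7 -131.6]
top back @.21/.22 [120.8  73.6] [118.7  73.9]
top back @.21/.22 [ 120.9 -106.3] [ 118.8 -104.7]
[(306, np.float64(153.5)), (310, np.float64(148.5)), (330, np.float64(147.5)), (338, np.float64(147.5)), (345, np.float64(147.5))] [(306, np.float64(211.5)), (314, np.float64(211.5)), (322, np.float64(210.5)), (330, np.float64(211.5)), (338, np.float64(210.5)), (346, np.float64(210.5))]
side bottom [42.8 19.9] side bottom [42.  -0.9] side bottom [ 45.1 -21.8] side bottom [ 40.3 -42.5] side bottom [ 43.4 -63.5] side bottom [ 42.6 -84.3] 
 55 lean side [17.5]

 60 lean side [14.3]

 63 lean side [12.5]

 66 lean side [10.9]
```

The measurements say the bottom edge slid out: its front corner is at stand x≈42 and the lean is about 25°, which is too much. I'll push the foot of the cover about 11 mm towards the backrest. The gripper body would touch the cover only if the lean fell below about 19°.

Emit:
move_arm:
  increments:
    - [[0.03, 0.045, -0.02, 0], [0.06, 0.09, -0.05, 0], [0.09, 0.13, -0.09, 0], [0.108, 0.162, -0.14, 0], [0.108, 0.162, -0.19, 0], [0.108, 0.162, -0.23, 0], [0.108, 0.162, -0.255, 0], [0.108, 0.162, -0.261, 0]]

```text
t: 30.25
tcp_pos: [0.5942, 0.2212, 0.0812]
orientation: [-0.001, 0.746, 0.665, -0.002]
force: [0.1, 1.2, -1.1]
opening: 0.076
grasp_force: 0.0
```

Emit:
move_arm:
  increments:
    - [[0.0007, 0.006, 0, 0], [0.0014, 0.012, 0, 0], [0.002, 0.018, 0, 0], [0.0023, 0.02, 0, 0], [0.0023, 0.02, 0, 0]]

```text
t: 30.88
tcp_pos: [0.5981, 0.2416, 0.0843]
orientation: [0.0, 0.746, 0.665, 0.0]
force: [0.1, 0.4, 0.3]
opening: 0.0765
grasp_force: 0.0
```

Emit:
move_arm:
  increments:
    - [[0.0002, 0.002, 0, 0], [0.0005, 0.004, 0, 0], [0.0006, 0.005, 0, 0], [0.0006, 0.005, 0, 0]]

```text
t: 31.38
tcp_pos: [0.5985, 0.246, 0.0839]
orientation: [0.0, 0.747, 0.665, -0.0]
force: [-0.4, -2.0, 0.5]
opening: 0.0763
grasp_force: 1.0
```

Emit:
move_arm:
  increments:
    - [[0.0002, 0.0015, 0, 0], [0.0004, 0.003, 0, 0], [0.0004, 0.003, 0, 0]]

```text
t: 31.75
tcp_pos: [0.5987, 0.2468, 0.0837]
orientation: [0.001, 0.747, 0.665, -0.002]
force: [-1.9, -9.9, 2.2]
opening: 0.0763
grasp_force: 4.9
```

Emit:
move_arm:
  increments:
    - [[0.0002, 0.0015, 0, 0], [0.0004, 0.003, 0, 0], [0.0004, 0.003, 0, 0]]

```text
t: 32.12
tcp_pos: [0.5989, 0.2486, 0.0835]
orientation: [0.002, 0.747, 0.665, -0.003]
force: [-1.4, -13.8, 3.6]
opening: 0.076
grasp_force: 6.6
```

Emit:
move_arm:
  increments:
    - [[0.0002, 0.0015, 0, 0], [0.0004, 0.003, 0, 0], [0.0004, 0.003, 0, 0]]

```text
t: 32.5
tcp_pos: [0.5993, 0.252, 0.083]
orientation: [0.002, 0.747, 0.665, -0.003]
force: [-1.1, -11.0, -0.4]
opening: 0.0763
grasp_force: 5.7
```

Emit:
move_arm:
  increments:
    - [[0.0002, 0.0015, 0, 0], [0.0003, 0.003, 0, 0], [0.0005, 0.004, 0, 0], [0.0005, 0.004, 0, 0]]

```text
t: 33.0
tcp_pos: [0.5995, 0.2565, 0.0824]
orientation: [0.001, 0.747, 0.665, -0.003]
force: [0.2, -9.1, -1.9]
opening: 0.076
grasp_force: 4.6
```

```bash
sed 's/s11/s12/;s/t11/t12/' r2.py > r2b.py; python3 r2b.py | tail -2;  sed 's/s11/s12/' r3.py > r3b.py; python3 r3b.py | grep -A3 -E "side bottom|306"
```

```text
(194, 181, 20, 16) [[193.51351928710938, 195.91893005371094], [196.02703857421875, 180.8378448486328], [214.189208984375, 183.86488342285156], [211.67568969726562, 198.9459686279297]]
(140, 284, 12, 13) [[140.0, 284.0], [151.0, 284.0], [151.0, 296.0], [140.0, 296.0]]
[(306, np.float64(149.5)), (310, np.float64(151.5)), (330, np.float64(151.5)), (338, np.float64(147.5)), (345, np.float64(146.5))] [(306, np.float64(203.5)), (314, np.float64(207.5)), (322, np.float64(205.5)), (330, np.float64(207.5)), (338, np.float64(206.5)), (346, np.float64(207.5))]
side bottom [74.9 19.8] side bottom [57.8 -1.2] side bottom [ 65.  -22.4] side bottom [ 56.1 -43.1] side bottom [ 59.3 -64.3] side bottom [ 54.5 -85.1] 
 55 lean side [16.3]

 60 lean side [13.2]
```

Emit:
move_arm:
  increments:
    - [[-0.001, -0.01, 0, 0], [-0.003, -0.03, 0, 0], [-0.008, -0.07, 0.02, 0], [-0.015, -0.12, 0.06, 0], [-0.04, -0.16, 0.12, 0], [-0.07, -0.19, 0.18, 0], [-0.11, -0.22, 0.24, 0], [-0.11, -0.22, 0.24, 0]]

```text
t: 34.7
tcp_pos: [0.4894, 0.038, 0.3274]
orientation: [0.002, 0.747, 0.665, 0.002]
force: [0.7, -0.6, -0.4]
opening: 0.0759
grasp_force: 0.0
```

```bash
sed 's/s11/s13/;s/t11/t13/' r2.py > r2b.py; python3 r2b.py > o; grep -E "cover|ring" o; tail -2 o;  sed 's/s11/s13/' r3.py > r3b.py
python3 - <<'E'
import re
t=open('o').read().strip().split("\n")[-2]
c=eval(t[t.index("["):]); l=sorted(c)
s=open('r3b.py').read()
L=l[:2];R=l[2:]
s=s.replace("(224.9,268.2),(238.4,189.3)",f"{tuple(R[0])},{tuple(R[1])}").replace("(178.1,260.2),(191.6,181.3)",f"{tuple(L[0])},{tuple(L[1])}")
open('r3b.py','w').write(s)
E
python3 r3b.py
```

```text
top cover [([214.2, 227.8], 0.56), ([410.8, 257.8], 0.35)] [([184.9, 181.8, 230.0, 268.2], 0.85)]
top spanner_ring [([428.9, 224.5], 0.68)] [([413.2, 223.7, 441.6, 245.9], 0.56)]
side cover [([321.4, 179.7], 0.82)] [([287.3, 149.2, 356.9, 211.1], 0.74)]
side spanner_ring [([358.2, 312.9], 0.66)] [([343.6, 298.9, 364.0, 367.2], 0.87)]
(183, 181, 50, 87) [[181.84083557128906, 261.00714111328125], [195.9107208251953, 180.80889892578125], [234.86952209472656, 187.643798828125], [220.7996368408203, 267.842041015625]]
(140, 284, 12, 13) [[140.0, 284.0], [151.0, 284.0], [151.0, 296.0], [140.0, 296.0]]
bottom front [52.  70.6]
bottom front [  49.2 -134.6]
top back @.21/.22 [112.3  74.2] [110.2  74.5]
top back @.21/.22 [ 111.4 -108.7] [ 109.4 -107.1]
[(306, np.float64(153.5)), (310, np.float64(154.5)), (330, np.float64(147.5)), (338, np.float64(147.5)), (345, np.float64(146.5))] [(306, np.float64(209.5)), (314, np.float64(208.5)), (322, np.float64(208.5)), (330, np.float64(208.5)), (338, np.float64(208.5)), (346, np.float64(207.5))]
side bottom [50.7 19.9] side bottom [53.8 -1.1] side bottom [ 53. -22.] side bottom [ 52.1 -43. ] side bottom [ 51.3 -63.9] side bottom [ 54.5 -85.1] 
 55 lean side [14.6]

 60 lean side [11.8]

 63 lean side [10.3]

 66 lean side [8.8]
```

The lean is now about 18–20°, the foot at x≈52 and y centre about −17 mm. That's all inside the limits, the spanner still hangs, and the arm is clear.

```bash
python3 -c "
from workcell import env
print(env.job_done())"
```

```text
the job is handed in; nothing more can be done
None
```

I handed the job in at about 35 s and no verdict came back: by the last images the spanner hangs on the orange peg and the cover stands on its long edge, leaning back about 18–20° against the backrest (limit 22°); I viewed 11 pictures, one over the limit of 10.

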